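Close up the parcel row

ROBOT

A 6-joint arm with a two-finger parallel gripper is mounted at the origin on a cart in front of the work surface, level with it; the furniture and walls round the work are solid. World frame = base frame: x ahead of the robot, y to its left, z up, the work surface at z = 0. Lengths are in m, angles in rad, forces in N, time in s.
With the tool pointing down it reaches from about 0.225 to 0.875 m from the base axis. Payload 3.4 kg.
Tool frame: the origin (TCP) lies on the centre line of the jaws, within the pads' length; the fingertips stand 22 mm ahead of it and the grasp point (between the pads) lies 3 mm ahead of it; z points along the fingers, y is the line along which they close (so a half turn about z gives the same grasp; the last joint's range is limited). The gripper opens to 85 mm and grips with 20 to 120 N. Pads are 22 mm wide; open, the fingers measure 114 mm over their backs; the gripper's body (76 mm by 85 mm) begins 54 mm behind the grasp point. The pads swing forward as they close: fully open they stand 13 mm farther back than shut.
Start: joints at [1.005, 0.276, 1.505, -0, 1.361, -0.121], TCP at [0.247, 0.519, 0.22] pointing down, gripper open.
Joint ranges: [-2.89, 2.89], [-0.75, 2.08], [0.22, 2.7], [-1.18, 4.32], [0.11, 2.71], [-2.7, 2.7]. Speed limits (rad/s): [2.57, 2.57, 3.14, 3.14, 3.14, 3.14].

INTERFACE

Orientations are given as a rotation vector (axis times angle).
In Python, from plant import manip gives the robot as it stands.
- The arm moves only by the tool servo_tool, never from a script. Its argument "deltas" is a list of rows, each an object of numbers: "ax", "ay", "az": the turn, a rotation vector about the tool's x, y, z in units of 180 degrees (1.0 is 180 degrees); "tx", "ty", "tz": the shift along the tool's x, y, z in units of 0.08 m (1.0 is 0.08 m); "hand": the opening, from 0 (shut) to 1 (fully open). In form: [{"ax": .., "ay": .., "az": .., "tx": .., "ty": .., "tz": .., "hand": ..}, ...]. A call has 1 to 10 rows; each row shifts and turns the commanded pose from where the row before left it, along the tool's axes as they then stand; what a row does not reach is not made up. A row lasts 1/12 s, in which the tool goes at most 41.7 mm and 7.16 degrees, less where a joint would pass 70% of its speed; a pose out of reach is approached as far as the arm can. A call with a number of a shift or a turn outside -1 to 1 is refused whole. A call with a gripper value outside its range is refused whole. The fingers move at their own pace and stop on an object; "squeeze" is the grip in N (left out, the last holds). Time passes only in rows, so rows that do not move let the fingers close. It gives the time, the measured TCP pose, the force, the opening and the grip force at its end, in the units of the state.
- manip.get_state(): the state, without advancing time (a new reading comes with each control period).
- manip.camera(name): name is "scene" or "top" or "wrist"; returns the picture (400x640x3 uint8, blue, green, red); there is no depth.
- manip.camera_info(name): a dict with "mtx" (3x3 intrinsics, pixels), "k1" (the pictures are not rectified: a ray, as slopes to the right and down, at radius r is drawn at 1 + k1 r^2 times it, then the intrinsics apply), "extrinsics" (4x4, takes a point from world to camera coordinates); the wrist camera has in their place "tool_from_camera" (4x4, takes a point from camera to tool coordinates, whose origin is the TCP and whose axes are the flange's). Camera axes: x right, y up, looking along -z (the intrinsics and any distortion apply to the point x, -y, -z); pixel columns grow to the right and rows downward; lengths in m; the calibration is good to about 2 mm. A picture is of the moment at which its call begins: read the wrist's pose just before it. camera_info takes no time and is no camera call.
- manip.finish_job(): hands the job in; it is judged then, once.
The state is a dict: "time_s": time; "q": joint angles; "dq": joint speeds; "tau": joint torques, N m; "tool_pos": TCP position; "tool_rot": TCP orientation; "wrist_force": force on the tool from outside, world axes, zero at the start; "wrist_torque": the same for the moment, N m; "finger_gap": finger opening in m; "grip_force": force on a finger pad.
Only numpy, scipy, OpenCV 4.12 (cv2) and the standard library are available. Lean on these libraries where they do the work, as an engineer would, in place of code of your own. Each camera call takes 0.05 s, during which the arm holds its last target. There are 200 camera calls.

TASK

Push the three small cartons in the parcel rack, from behind and as one closed-up row, along the rails until the front carton is home against the end stop. Then push the bolt fully shut across the lane behind the last carton, so that the row cannot slide back out. Use only the fingertips or the outside of the fingers: do not grip or lift anything, and leave the stapler, tape measure and label roll beside the rack where they are.

Things in the scene. Friction and masses are not known exactly. Their poses are not given: they have to be found in the camera images.
- rack: Low aluminium parcel rack fixed to the bench: a straight open-topped lane, 94 mm wide between two side rails. Origin on the lane's centre line at bench level, straight under the shut bolt; x runs along the lane to the end stop, y to the left, z up. The end stop (two rubber buffers on an upright plate) is 221 mm ahead. Slide surface 8 mm above the bench; rails 24 mm high, 4 mm thick.
- mouth (a point): Middle of the lane's open end at slide-surface height, 125 mm behind the rack's origin, where the rails flare out a little. Nothing but the cartons stands in the lane.
- bolt (a joint): Keeper bolt: flat steel slide bolt in a track on the right of the rack, running straight across the lane (rack y) above the rails. Value in m: 0 = shut, its nose through the catch on the left rail; grows as it is drawn back to the right, at most 0.132. Starts drawn back 0.112 to 0.130, clear of the lane. Stays where it is left; about 2 N slides it.
- thumb_plate (a point): Middle of the outer (right-hand) face of the bolt's thumb plate: upright, black-faced, 24 mm wide along the lane, 8 mm thick, from 49 to 75 mm above the bench. Pushing this face to the left shuts the bolt. It lies at rack x = 0, y = -74 mm less the bolt's value, 62 mm above the bench. The track under it is 40 mm wide and 48 mm high, from rack y = -56 to -214 mm.
- catch (a point): Centre of the catch: the fixed steel eye on the left rail that the bolt's nose enters, rack x = 0, y = 55 mm. The eye is 26 mm wide along the lane and 52 mm high; bolt bar 10 mm wide, 29 to 42 mm above the bench.
- carton_1: Front carton of the row, nearest the end stop. Brown labelled cardboard carton, 70 mm along the lane, 91 mm across, 42 mm high, 0.1 to 0.2 kg. Origin: centre of its underside; x along the lane towards the end stop, z up. All three are alike and start touching in a row on the slide surface, tops 50 mm above the bench.
- carton_2: Middle carton of the row, same kind and axes.
- carton_3: Last carton of the row, nearest the mouth and standing in the bolt's way; its rear face, 35 mm behind its origin, is the one to push. When the row is home this face stands 11 mm ahead of the rack's origin, 6 mm clear of the shut bolt; at the start it is 40 to 91 mm short of that. The row slides with 2 to 4 N.
- stapler: Bystander: red desk stapler, 34 x 149 x 48 mm, lying along the right of the rack towards the end stop. Origin: centre of its underside.
- tape_measure: Bystander: yellow tape measure, 38 x 68 x 62 mm, standing to the right of the stapler. Origin: centre of its underside.
- label_roll: Bystander: white label roll, 60 mm across and 60 mm high, standing to the left of the rack. Origin: centre of its underside.

How it is judged:
On the way, in this order (a step that is already met when the one before it is completed fails the run):
1. the row is pushed home against the end stop while the bolt is still drawn back (x of carton_1 in the frame of rack above 0.1825 m and x of carton_2 in the frame of rack above 0.1125 m and x of carton_3 in the frame of rack above 0.0425 m and value of joint bolt above 0.09 m), for 0.2 s.
2. the bolt is shut behind the row (value of joint bolt below 0.006 m), for 0.2 s.
At the end, for the whole second after the job is handed in: All three cartons stand flat in the lane in a closed-up row, none more than 4.5 mm short of its home place with the front one at the end stop; the bolt is shut to within 6 mm; everything is at rest (x of carton_1 in the frame of rack above 0.1815 m and x of carton_2 in the frame of rack above 0.1115 m and x of carton_3 in the frame of rack above 0.0415 m and value of joint bolt below 0.006 m and angle between each of carton_1, carton_2, carton_3's own z axis and vertical below 0.06 rad and z of each of carton_1, carton_2, carton_3 in the frame of rack below 0.012 m and linear speed of each of carton_1, carton_2, carton_3 below 0.01 m/s); the robot touches nothing.
It fails at once if a carton is lifted or tipped (z of any of carton_1, carton_2, carton_3 in the frame of rack above 0.02 m or angle between any of carton_1, carton_2, carton_3's own z axis and vertical above 0.25 rad).
It fails at once if the row is pulled apart on the way: more than about 12 mm of gaps in all (horizontal distance between carton_1 and carton_3 above 0.152 m).
It fails at once if the bolt's thumb plate is gripped (fingers press its inner and outer side at once) (contact force between the fingers and bolt_c3 above 1.5 N and contact force between the fingers and bolt_c4 above 1.5 N).
It fails at once if a bystander is knocked or moved (distance of any of stapler, tape_measure, label_roll from where it was at the start of the episode above 0.015 m).
It also fails if it takes over 45 s, if anything falls off the work surface, if the arm or the gripper's body presses on something with over 40 N, if the wrist force passes 120 N, or if a joint passes its speed limit or range.

## Working session

There is one attempt and no reset: what is moved stays moved. The work goes in short steps, Python scripts to look and compute and a tool call to move; the robot and the scene stay as the last step left them, time stands still between calls to the robot, and variables do not carry over. Pictures are saved under pics/ and viewed, at most 10 in all, crops included, and the job is handed in when it is done.

Besides the shell and the picture viewer there is one more tool, called after "Call:" by a JSON object that holds its "api" and its "payload". servo_tool: Moves the arm, as the interface text tells. Shifts and turns lie within -1 to 1; 1 stands for 0.08 m of shift or 180 degrees of turn. Its arguments: {"type":"object","properties":{"deltas":{"type":"array","items":{"type":"object","properties":{"ax":{"type":"number"},"ay":{"type":"number"},"az":{"type":"number"},"tx":{"type":"number"},"ty":{"type":"number"},"tz":{"type":"number"},"hand":{"type":"number"}}}},"squeeze":{"type":"number"}},"required":["deltas"]}

```bash
mkdir -p pics; python3 - <<'E'
from plant import manip
import cv2,numpy as np
for n in("scene","top"):
    cv2.imwrite(f"pics/{n}0.png",manip.camera(n))
    i=manip.camera_info(n);print(n,{k:np.round(v,4).tolist() for k,v in i.items() if k in("mtx","k1","extrinsics")})
s=manip.get_state();print(s)
E
```

```text
scene {'mtx': [[364.262, 0.0, 315.9563], [0.0, 364.262, 207.6192], [0.0, 0.0, 1.0]], 'k1': -0.0269, 'extrinsics': [[0.6527, -0.7572, -0.0235, -0.5001], [0.3575, 0.2806, 0.8908, -0.2496], [-0.6679, -0.5898, 0.4539, -0.5129], [0.0, 0.0, 0.0, 1.0]]}
top {'mtx': [[455.9927, 0.0, 316.211], [0.0, 455.9927, 199.4513], [0.0, 0.0, 1.0]], 'k1': 0.0196, 'extrinsics': [[-0.011, -0.9998, 0.0171, -0.1132], [0.9899, -0.0084, 0.1413, -0.6306], [-0.1411, 0.0184, 0.9898, -0.8106], [0.0, 0.0, 0.0, 1.0]]}
{'time_s': 0.1, 'q': array([ 1.00500717e+00,  2.76514922e-01,  1.50604124e+00,  1.20042758e-05,
        1.36072854e+00, -1.20988206e-01]), 'dq': array([ 0.00022643, -0.00195642, -0.00259512, -0.00067919, -0.00084026,
        0.00012074]), 'tau': array([ 2.30645266e-03, -4.17698658e+01, -2.46404493e+01, -4.16927160e-04,
        5.79271451e-03,  2.13844805e-05]), 'tool_pos': array([0.24712485, 0.51861221, 0.21922202]), 'tool_rot': array([-6.92821693e-01, -3.06364942e+00,  2.49602476e-03]), 'wrist_force': array([-0.33615629,  1.14116779, -0.17435126]), 'wrist_torque': array([ 0.02436957, -0.02388392,  0.00449668]), 'grip_force': 0.0, 'finger_gap': 0.08535791334446044}
```

View pics/top0.png

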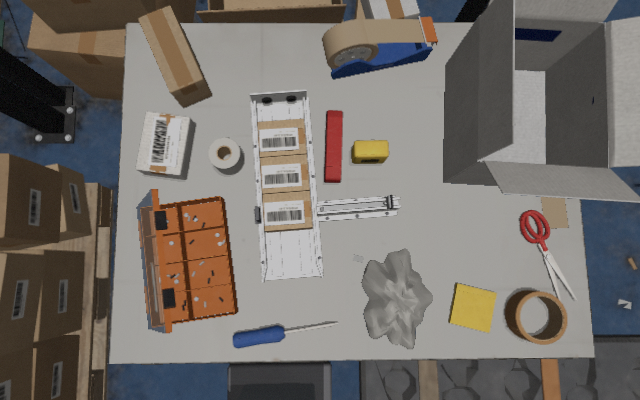

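View pics/scene0.png

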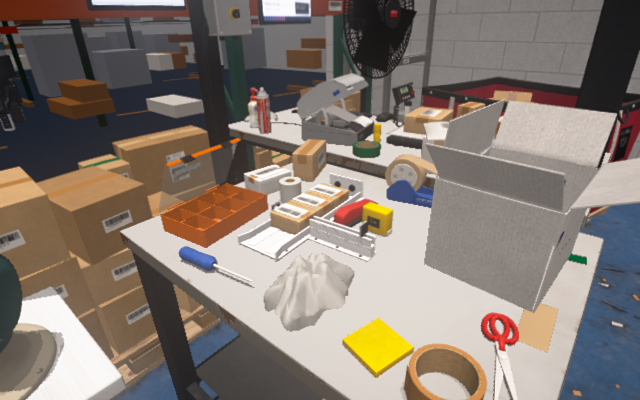

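The top view shows the rack running up the picture, with the mouth near (293,278) and the end stop near (280,96). The cartons span rows 120–230, and the bolt track runs right to about (400,205). The stapler is at (334,146), the tape measure at (370,151) and the roll at (225,154). I'll zoom in for rack corners and the carton's rear edge.

```bash
python3 - <<'E'
import cv2
a=cv2.imread("pics/top0.png")[80:290,220:420]
cv2.imwrite("pics/crop0.png",cv2.resize(a[100:],None,fx=4,fy=4,interpolation=cv2.INTER_CUBIC))
cv2.imwrite("pics/crop1.png",cv2.resize(a[:110],None,fx=4,fy=4,interpolation=cv2.INTER_CUBIC))
E
```

```text
(no output)
```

View pics/crop0.png

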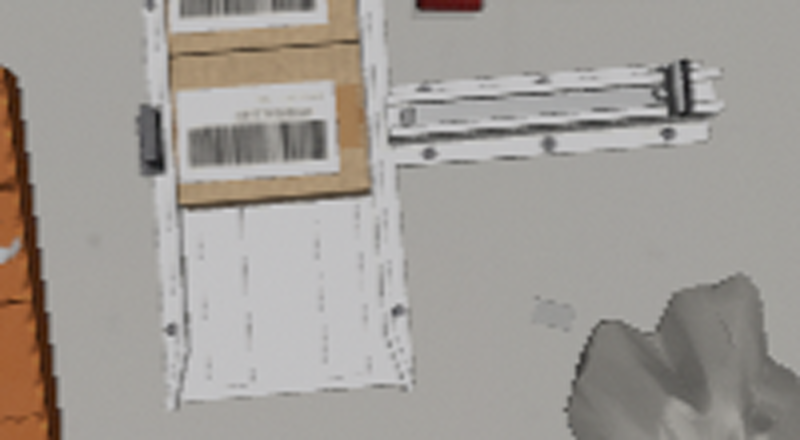

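View pics/crop1.png

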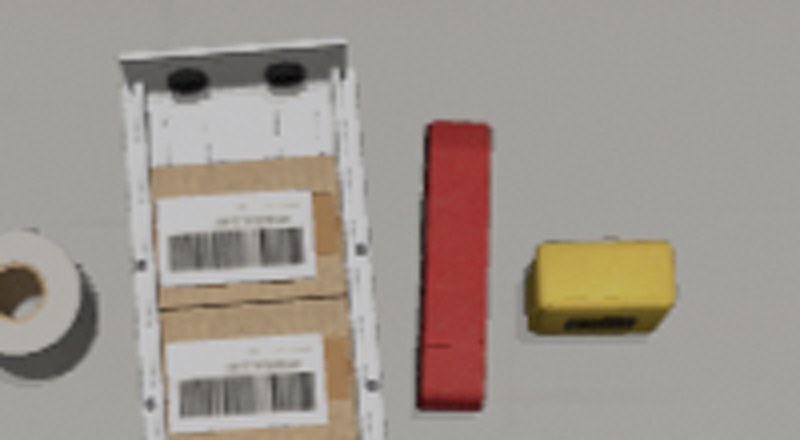

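The crops give the carton 3 rear top edge at about (265,231.7)–(312.5,227.5), the mouth edge at about (266,280)–(321,276), the catch at (257.5,214.5) and the thumb plate at (390,202).

```bash
cat > h.py <<'E'
import numpy as np,cv2
from plant import manip
def cast(name,uv,z):
    i=manip.camera_info(name);K=np.array(i["mtx"]);E=np.array(i["extrinsics"])
    p=cv2.undistortPoints(np.array([[uv]],float),K,np.array([i["k1"],0,0,0.]))[0,0]
    d=E[:3,:3].T@np.array([p[0],-p[1],-1]);c=-E[:3,:3].T@E[:3,3]
    return c+d*(z-c[2])/d[2]
E
python3 - <<'E'
from h import *
np.set_printoptions(precision=4,suppress=True)
P={}
for n,uv,z in [("c3L",(265,231.75),.05),("c3R",(312.5,227.5),.05),("c1L",(257.5,122),.05),("c1R",(303.75,118.75),.05),("mL",(266.25,280),.008),("mR",(321.25,275.75),.008),
 ("catch",(257.5,214.5),.052),("thumbtopmid",(390,202),.075),("thumbR",(393,202),.075),("plateTL",(250,94.5),.08),
 ("stTopL",(327,111),.048),("stBotL",(325,181),.048),("stBotR",(340,182),.048),("tapeL",(353.5,160),.05),("trackend",(399,205),.048)]:
    P[n]=cast("top",uv,z);print(n,P[n])
m=lambda a:(P[a+"L"]+P[a+"R"])/2
u=m("c1")-m("c3");u[2]=0;print("len",np.linalg.norm(u));yaw=np.arctan2(u[1],u[0]);print("yaw deg",np.degrees(yaw))
w=P["c3R"]-P["c3L"];print("across",np.degrees(np.arctan2(w[1],w[0]))+90,np.linalg.norm(w))
w=P["mR"]-P["mL"];print("mouth",np.degrees(np.arctan2(w[1],w[0]))+90)
R=np.array([[np.cos(yaw),-np.sin(yaw)],[np.sin(yaw),np.cos(yaw)]])
M=m("mL"[0])[:2]; O=M+R@[.125,0];print("origin",O)
for k,p in P.items(): print(k,R.T@(p[:2]-O))
E
```

```text
c3L [ 0.5694 -0.0241  0.05  ]
c3R [ 0.5764 -0.1118  0.05  ]
c1L [ 0.7791 -0.0088  0.05  ]
c1R [ 0.7851 -0.0971  0.05  ]
mL [ 0.4804 -0.023   0.008 ]
mR [ 0.4872 -0.1281  0.008 ]
catch [ 0.6014 -0.0102  0.052 ]
thumbtopmid [ 0.6195 -0.2527  0.075 ]
thumbR [ 0.6194 -0.2582  0.075 ]
plateTL [0.8223 0.002  0.08  ]
stTopL [ 0.801  -0.1419  0.048 ]
stBotL [ 0.6641 -0.1362  0.048 ]
stBotR [ 0.662  -0.1645  0.048 ]
tapeL [ 0.7037 -0.1907  0.05  ]
trackend [ 0.6173 -0.2743  0.048 ]
len 0.20972544428282666
yaw deg 4.096322308294647
across 4.56138324904002 0.08801643734184747
mouth 3.6833061580572632
origin [ 0.6085 -0.0666]
c3L [-0.0359  0.0452]
c3R [-0.0352 -0.0428]
c1L [0.1744 0.0455]
c1R [ 0.174 -0.043]
mL [-0.1246  0.0526]
mR [-0.1254 -0.0526]
catch [-0.0031  0.0567]
thumbtopmid [-0.0023 -0.1864]
thumbR [-0.0028 -0.1919]
plateTL [0.2182 0.0532]
stTopL [ 0.1867 -0.0889]
stBotL [ 0.0505 -0.0734]
stBotR [ 0.0464 -0.1015]
tapeL [ 0.0861 -0.1306]
trackend [-0.006  -0.2079]
```

Call:
{"api": "servo_tool", "payload": {"deltas": [{"az": -0.033,"hand": 0},{"az": -0.033,"hand": 0},{"az": -0.033,"hand": 0},{"az": -0.033,"hand": 0},{"az": -0.033,"hand": 0},{"tx": -0.18,"ty": -0.45,"hand": 0},{"tx": -0.18,"ty": -0.45,"hand": 0},{"tx": -0.18,"ty": -0.45,"hand": 0},{"tx": -0.18,"ty": -0.45,"hand": 0},{"tx": -0.18,"ty": -0.45,"hand": 0}]}}

```text
validation failed for argument at $.de...
```

Call:
{"api": "servo_tool", "payload": {"deltas": [{"tx": -0.18,"ty": -0.45,"hand": 0},{"tx": -0.18,"ty": -0.45,"hand": 0},{"tx": -0.18,"ty": -0.45,"hand": 0},{"tx": -0.18,"ty": -0.45,"hand": 0},{"tx": -0.18,"ty": -0.45,"hand": 0},{"tx": -0.18,"ty": -0.45,"hand": 0},{"tx": -0.18,"ty": -0.45,"hand": 0},{"tx": -0.18,"ty": -0.45,"hand": 0},{"tx": -0.18,"ty": -0.45,"hand": 0},{"tx": -0.1,"ty": -0.4,"hand": 0}]}}

```text
validation failed for argument at $.de...
```

Call:
{"api": "servo_tool", "payload": {"deltas": [{"ax": 0,"ay": 0,"az": -0.033,"tx": 0,"ty": 0,"tz": 0,"hand": 0},{"ax": 0,"ay": 0,"az": -0.033,"tx": 0,"ty": 0,"tz": 0,"hand": 0},{"ax": 0,"ay": 0,"az": -0.033,"tx": 0,"ty": 0,"tz": 0,"hand": 0},{"ax": 0,"ay": 0,"az": -0.033,"tx": 0,"ty": 0,"tz": 0,"hand": 0},{"ax": 0,"ay": 0,"az": -0.033,"tx": 0,"ty": 0,"tz": 0,"hand": 0},{"ax": 0,"ay": 0,"az": 0,"tx": -0.18,"ty": -0.45,"tz": 0,"hand": 0},{"ax": 0,"ay": 0,"az": 0,"tx": -0.18,"ty": -0.45,"tz": 0,"hand": 0},{"ax": 0,"ay": 0,"az": 0,"tx": -0.18,"ty": -0.45,"tz": 0,"hand": 0}]}}

```text
time_s: 0.77
tool_pos: [0.2983, 0.4134, 0.2193]
tool_rot: [0.119, -3.139, 0.002]
wrist_force: [0.9, 0.1, 0.7]
finger_gap: 0.0001
grip_force: 0.0
```

Call:
{"api": "servo_tool", "payload": {"deltas": [{"ax": 0,"ay": 0,"az": 0,"tx": -0.18,"ty": -0.45,"tz": 0,"hand": 0},{"ax": 0,"ay": 0,"az": 0,"tx": -0.18,"ty": -0.45,"tz": 0,"hand": 0},{"ax": 0,"ay": 0,"az": 0,"tx": -0.18,"ty": -0.45,"tz": 0,"hand": 0},{"ax": 0,"ay": 0,"az": 0,"tx": -0.18,"ty": -0.45,"tz": 0,"hand": 0},{"ax": 0,"ay": 0,"az": 0,"tx": -0.18,"ty": -0.45,"tz": 0,"hand": 0},{"ax": 0,"ay": 0,"az": 0,"tx": -0.18,"ty": -0.45,"tz": 0,"hand": 0},{"ax": 0,"ay": 0,"az": 0,"tx": -0.18,"ty": -0.45,"tz": 0,"hand": 0},{"ax": 0,"ay": 0,"az": 0,"tx": -0.18,"ty": -0.45,"tz": 0,"hand": 0},{"ax": 0,"ay": 0,"az": 0,"tx": -0.18,"ty": -0.45,"tz": 0,"hand": 0},{"ax": 0,"ay": 0,"az": 0,"tx": -0.18,"ty": -0.45,"tz": 0,"hand": 0}]}}

```text
time_s: 1.6
tool_pos: [0.4687, 0.0642, 0.2198]
tool_rot: [0.115, -3.139, -0.0]
wrist_force: [0.5, 0.6, 0.4]
finger_gap: 0.0001
grip_force: 0.0
```

Call:
{"api": "servo_tool", "payload": {"deltas": [{"ax": 0,"ay": 0,"az": 0,"tx": -0.18,"ty": -0.45,"tz": 0,"hand": 0},{"ax": 0,"ay": 0,"az": 0,"tx": -0.18,"ty": -0.45,"tz": 0,"hand": 0},{"ax": 0,"ay": 0,"az": 0,"tx": -0.18,"ty": -0.45,"tz": 0,"hand": 0},{"ax": 0,"ay": 0,"az": 0,"tx": 0,"ty": 0,"tz": 0,"hand": 0},{"ax": 0,"ay": 0,"az": 0,"tx": 0,"ty": 0,"tz": 0,"hand": 0}]}}

```text
time_s: 2.02
tool_pos: [0.5199, -0.0401, 0.2192]
tool_rot: [0.11, -3.138, -0.001]
wrist_force: [-0.0, 0.7, -0.2]
finger_gap: -0.0001
grip_force: 0.0
```

Call:
{"api": "servo_tool", "payload": {"deltas": [{"ax": 0,"ay": 0,"az": 0,"tx": 0,"ty": -0.41,"tz": 0,"hand": 0},{"ax": 0,"ay": 0,"az": 0,"tx": 0,"ty": 0,"tz": 0.4,"hand": 0},{"ax": 0,"ay": 0,"az": 0,"tx": 0,"ty": 0,"tz": 0.4,"hand": 0},{"ax": 0,"ay": 0,"az": 0,"tx": 0,"ty": 0,"tz": 0.3,"hand": 0},{"ax": 0,"ay": 0,"az": 0,"tx": 0,"ty": 0,"tz": 0.3,"hand": 0},{"ax": 0,"ay": 0,"az": 0,"tx": 0,"ty": 0,"tz": 0.3,"hand": 0},{"ax": 0,"ay": 0,"az": 0,"tx": 0,"ty": 0,"tz": 0.2,"hand": 0},{"ax": 0,"ay": 0,"az": 0,"tx": 0,"ty": 0,"tz": 0.15,"hand": 0},{"ax": 0,"ay": 0,"az": 0,"tx": 0,"ty": 0,"tz": 0,"hand": 0},{"ax": 0,"ay": 0,"az": 0,"tx": 0,"ty": 0,"tz": 0,"hand": 0}]}}

```text
time_s: 2.85
tool_pos: [0.5209, -0.0696, 0.0556]
tool_rot: [0.118, -3.137, -0.002]
wrist_force: [0.3, -0.7, 1.2]
finger_gap: -0.0001
grip_force: 0.0
```

```bash
python3 - <<'E'
from h import *
a=manip.camera("scene");cv2.imwrite("pics/s1.png",cv2.resize(a[150:300,200:400],None,fx=4,fy=4))
E
```

```text
(no output)
```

View pics/s1.png

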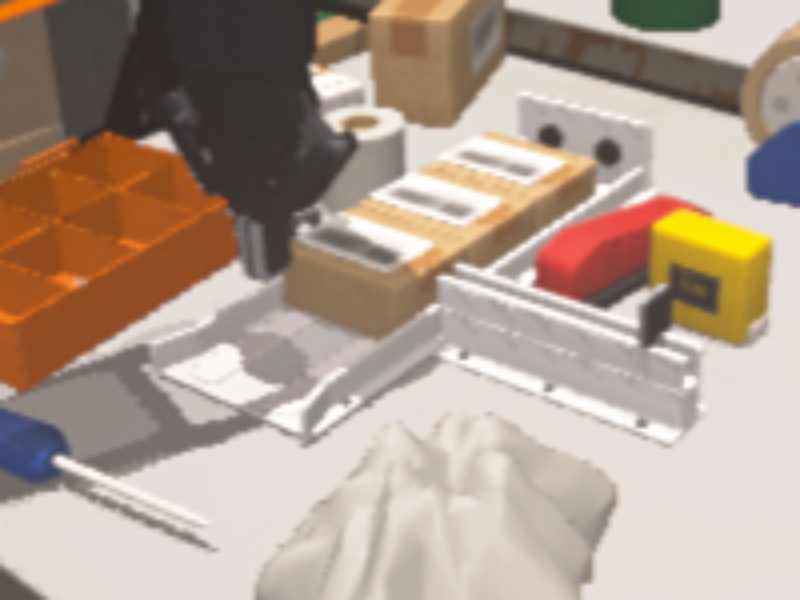

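The fingers, tips near crop (262,275), hang in the lane just behind carton 3. The bolt's thumb plate at crop (655,315) is drawn back. I'll check the tip height numerically.

```bash
python3 - <<'E'
from h import *
for z in(.015,.02,.033,.045):print(z,cast("scene",(200+262/4,150+275/4),z).round(4))
E
```

```text
0.015 [0.581 0.004 0.015]
0.02 [ 0.5751 -0.0032  0.02  ]
0.033 [ 0.5597 -0.0218  0.033 ]
0.045 [ 0.5454 -0.0391  0.045 ]
```

```bash
python3 - <<'E'
from h import *
i=manip.camera_info("scene");E=np.array(i["extrinsics"]);K=np.array(i["mtx"])
for z in(.01,.02,.033,.065,.1):
    c=E[:3,:3]@[.521,-.07,z]+E[:3,3];p=K@[c[0]/-c[2],-c[1]/-c[2],1];print(z,p[:2],((p[:2]-[200,150])*4).round())
a=cv2.imread("pics/s1.png")[180:420,150:450]
cv2.imwrite("pics/s2.png",cv2.resize(a,None,fx=2.5,fy=2.5))
E
```

```text
0.01 [268.02546913 240.72818777] [272. 363.]
0.02 [267.65147532 236.91031173] [271. 348.]
0.033 [267.15897554 231.88267999] [269. 328.]
0.065 [265.91532966 219.18705323] [264. 277.]
0.1 [264.5016643  204.75580064] [258. 219.]
```

View pics/s2.png

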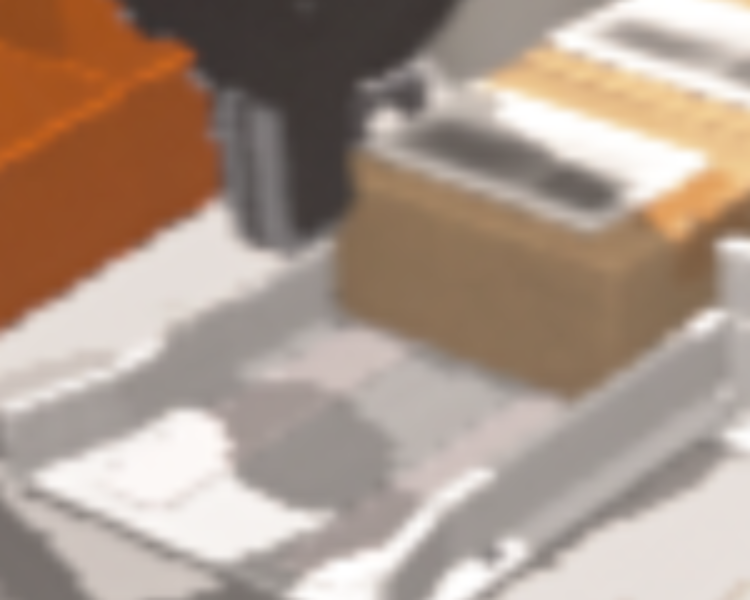

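```bash
python3 - <<'E'
from h import *
print(cast("scene",(238.75,241),.008).round(4),cast("scene",(276,259),.008).round(4))
print("c3 rear top L,R", cast("scene",(200+290/4,150+240/4),.05).round(4),cast("scene",(200+395/4,150+282/4),.05).round(4))
w=manip.camera("wrist");t=manip.camera("top")
cv2.imwrite("pics/wt.png",np.hstack([cv2.resize(w,(480,300)),cv2.resize(t[90:290,200:413],(320,300))]))
print(manip.get_state()["tool_pos"],manip.get_state()["q"])
E
```

```text
[ 0.4805 -0.0164  0.008 ] [ 0.4849 -0.1333  0.008 ]
c3 rear top L,R [ 0.5791 -0.0271  0.05  ] [ 0.5804 -0.111   0.05  ]
[ 0.52267006 -0.07074376  0.05714849] [-2.66685539e-01  3.49977262e-01  1.84586354e+00  3.26081441e-04
  9.43665287e-01 -1.91191600e+00]
```

View pics/wt.png

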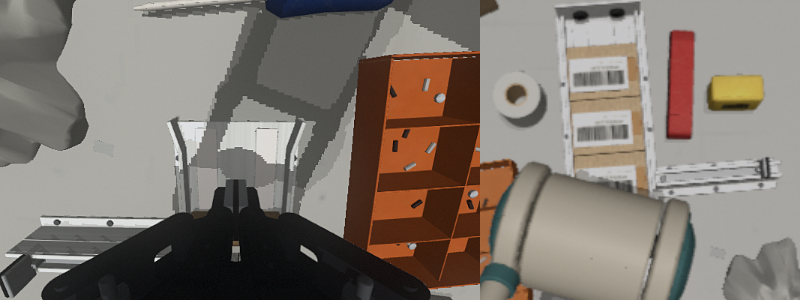

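The wrist view shows the shut fingers, tips near (235,182), centred over the lane. The scene view suggests the tips are higher than the stated geometry, so I'll project the tool axis into the wrist picture.

```bash
python3 - <<'E'
from h import *
i=manip.camera_info("wrist");T=np.linalg.inv(np.array(i["tool_from_camera"]));K=np.array(i["mtx"])
print(np.array(i["tool_from_camera"]).round(3).tolist(),i["k1"])
for z in(-.05,-.02,-.01,0,.01,.022,.035):
    c=T@[0,0,z,1];p=K@[c[0]/-c[2],-c[1]/-c[2],1];print(z,(p[:2]*.75).round(1))
w=cv2.imread("pics/wt.png")[150:270,150:330];cv2.imwrite("pics/w2.png",cv2.resize(w,None,fx=4,fy=4))
E
```

```text
[[-0.001, 0.956, 0.294, 0.075], [1.0, 0.0, 0.001, -0.0], [0.001, 0.294, -0.956, -0.154], [0.0, 0.0, 0.0, 1.0]] -0.03466023195254785
-0.05 [236.1 224.7]
-0.02 [236.  196.9]
-0.01 [236.  189.9]
0 [236.  183.7]
0.01 [236.  178.1]
0.022 [236.  172.1]
0.035 [236.  166.4]
```

View pics/w2.png

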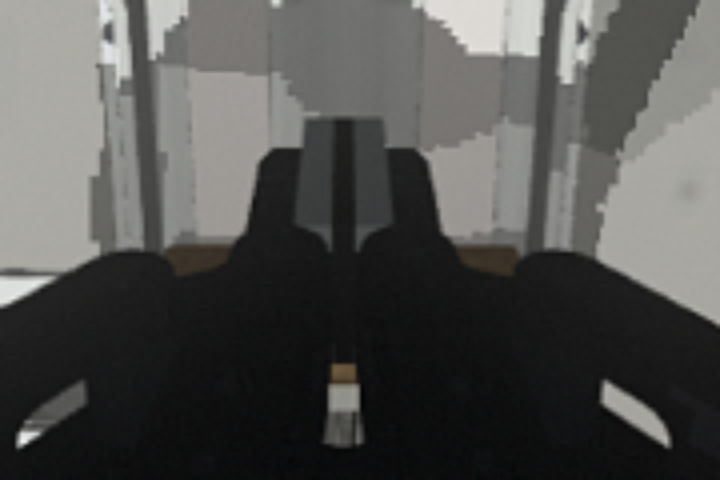

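Both cameras put the real tips higher than stated, so I'll lower slowly and feel for the slide surface.

Call:
{"api": "servo_tool", "payload": {"deltas": [{"ax": 0,"ay": 0,"az": 0,"tx": 0,"ty": 0,"tz": 0.12,"hand": 0},{"ax": 0,"ay": 0,"az": 0,"tx": 0,"ty": 0,"tz": 0.1,"hand": 0},{"ax": 0,"ay": 0,"az": 0,"tx": 0,"ty": 0,"tz": 0,"hand": 0},{"ax": 0,"ay": 0,"az": 0,"tx": 0,"ty": 0,"tz": 0,"hand": 0},{"ax": 0,"ay": 0,"az": 0,"tx": 0,"ty": 0,"tz": 0,"hand": 0}]}}

```text
time_s: 3.42
tool_pos: [0.5219, -0.0712, 0.0382]
tool_rot: [0.115, -3.139, -0.0]
wrist_force: [0.1, 0.8, 0.7]
finger_gap: -0.0001
grip_force: 0.0
```

Call:
{"api": "servo_tool", "payload": {"deltas": [{"ax": 0,"ay": 0,"az": 0,"tx": 0,"ty": 0,"tz": 0.04,"hand": 0},{"ax": 0,"ay": 0,"az": 0,"tx": 0,"ty": 0,"tz": 0,"hand": 0},{"ax": 0,"ay": 0,"az": 0,"tx": 0,"ty": 0,"tz": 0,"hand": 0}]}}

```text
time_s: 3.67
tool_pos: [0.5219, -0.0711, 0.0351]
tool_rot: [0.115, -3.139, -0.0]
wrist_force: [0.8, 0.1, -1.4]
finger_gap: -0.0001
grip_force: 0.0
```

Call:
{"api": "servo_tool", "payload": {"deltas": [{"ax": 0,"ay": 0,"az": 0,"tx": 0,"ty": 0,"tz": 0.04,"hand": 0},{"ax": 0,"ay": 0,"az": 0,"tx": 0,"ty": 0,"tz": 0,"hand": 0},{"ax": 0,"ay": 0,"az": 0,"tx": 0,"ty": 0,"tz": 0,"hand": 0}]}}

```text
time_s: 3.92
tool_pos: [0.5218, -0.0711, 0.0318]
tool_rot: [0.115, -3.139, -0.0]
wrist_force: [0.3, -0.9, 0.7]
finger_gap: 0.0002
grip_force: 0.0
```

Call:
{"api": "servo_tool", "payload": {"deltas": [{"ax": 0,"ay": 0,"az": 0,"tx": 0,"ty": 0,"tz": 0.04,"hand": 0},{"ax": 0,"ay": 0,"az": 0,"tx": 0,"ty": 0,"tz": 0,"hand": 0},{"ax": 0,"ay": 0,"az": 0,"tx": 0,"ty": 0,"tz": 0,"hand": 0}]}}

```text
time_s: 4.17
tool_pos: [0.5218, -0.0711, 0.0286]
tool_rot: [0.116, -3.139, -0.0]
wrist_force: [0.1, -0.3, 0.5]
finger_gap: -0.0002
grip_force: 0.0
```

```bash
python3 - <<'E'
from h import *
a=manip.camera("scene")
cv2.imwrite("pics/s3.png",cv2.resize(a[170:290,220:380],None,fx=5,fy=5))
E
```

```text
(no output)
```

View pics/s3.png

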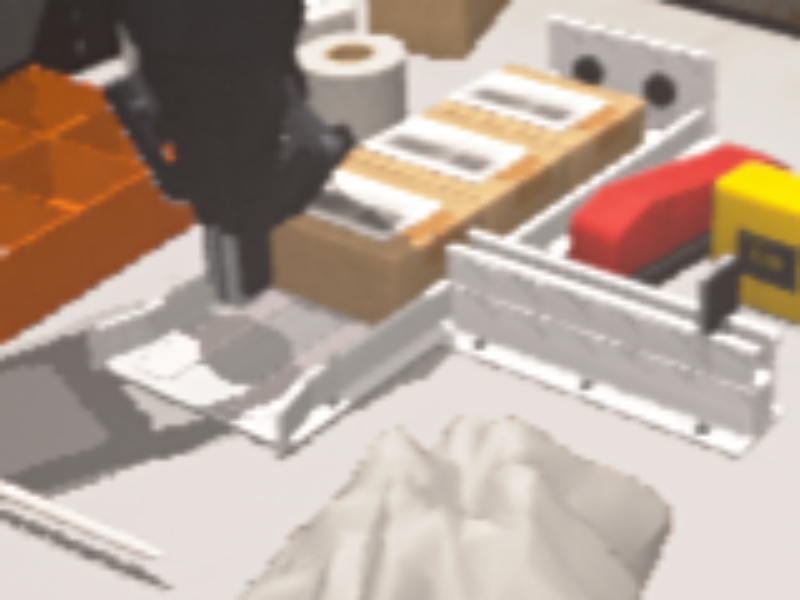

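The tips (235,303 in this crop) stand about 8 mm behind the reported TCP, at roughly 36 mm height. I'll lower another 10 mm and then push along the lane.

Call:
{"api": "servo_tool", "payload": {"deltas": [{"ax": 0,"ay": 0,"az": 0,"tx": 0,"ty": 0,"tz": 0.12,"hand": 0},{"ax": 0,"ay": 0,"az": 0,"tx": -0.15,"ty": 0,"tz": 0,"hand": 0},{"ax": 0,"ay": 0,"az": 0,"tx": -0.15,"ty": 0,"tz": 0,"hand": 0},{"ax": 0,"ay": 0,"az": 0,"tx": -0.06,"ty": 0,"tz": 0,"hand": 0},{"ax": 0,"ay": 0,"az": 0,"tx": -0.03,"ty": 0,"tz": 0,"hand": 0},{"ax": 0,"ay": 0,"az": 0,"tx": -0.03,"ty": 0,"tz": 0,"hand": 0},{"ax": 0,"ay": 0,"az": 0,"tx": -0.03,"ty": 0,"tz": 0,"hand": 0},{"ax": 0,"ay": 0,"az": 0,"tx": -0.03,"ty": 0,"tz": 0,"hand": 0},{"ax": 0,"ay": 0,"az": 0,"tx": -0.03,"ty": 0,"tz": 0,"hand": 0}]}}

```text
time_s: 4.97
tool_pos: [0.5624, -0.0681, 0.0192]
tool_rot: [0.115, -3.139, -0.0]
wrist_force: [0.4, 0.3, -0.0]
finger_gap: 0.0001
grip_force: 0.0
```

Call:
{"api": "servo_tool", "payload": {"deltas": [{"ax": 0,"ay": 0,"az": 0,"tx": -0.03,"ty": 0,"tz": 0,"hand": 0},{"ax": 0,"ay": 0,"az": 0,"tx": -0.03,"ty": 0,"tz": 0,"hand": 0},{"ax": 0,"ay": 0,"az": 0,"tx": -0.03,"ty": 0,"tz": 0,"hand": 0},{"ax": 0,"ay": 0,"az": 0,"tx": -0.03,"ty": 0,"tz": 0,"hand": 0},{"ax": 0,"ay": 0,"az": 0,"tx": -0.03,"ty": 0,"tz": 0,"hand": 0}]}}

```text
time_s: 5.38
tool_pos: [0.5745, -0.0672, 0.0191]
tool_rot: [0.115, -3.139, -0.0]
wrist_force: [-3.1, -0.6, 1.7]
finger_gap: -0.0001
grip_force: 1.4
```

Call:
{"api": "servo_tool", "payload": {"deltas": [{"ax": 0,"ay": 0,"az": 0,"tx": -0.03,"ty": 0,"tz": 0,"hand": 0},{"ax": 0,"ay": 0,"az": 0,"tx": -0.03,"ty": 0,"tz": 0,"hand": 0},{"ax": 0,"ay": 0,"az": 0,"tx": -0.03,"ty": 0,"tz": 0,"hand": 0},{"ax": 0,"ay": 0,"az": 0,"tx": -0.03,"ty": 0,"tz": 0,"hand": 0},{"ax": 0,"ay": 0,"az": 0,"tx": -0.03,"ty": 0,"tz": 0,"hand": 0},{"ax": 0,"ay": 0,"az": 0,"tx": -0.03,"ty": 0,"tz": 0,"hand": 0},{"ax": 0,"ay": 0,"az": 0,"tx": -0.03,"ty": 0,"tz": 0,"hand": 0},{"ax": 0,"ay": 0,"az": 0,"tx": -0.03,"ty": 0,"tz": 0,"hand": 0},{"ax": 0,"ay": 0,"az": 0,"tx": -0.03,"ty": 0,"tz": 0,"hand": 0}]}}

```text
time_s: 6.13
tool_pos: [0.5965, -0.0657, 0.0191]
tool_rot: [-0.115, 3.139, 0.0]
wrist_force: [-2.4, 0.4, -0.7]
finger_gap: 0.0003
grip_force: 1.0
```

Call:
{"api": "servo_tool", "payload": {"deltas": [{"ax": 0,"ay": 0,"az": 0,"tx": -0.02,"ty": 0,"tz": 0,"hand": 0},{"ax": 0,"ay": 0,"az": 0,"tx": -0.02,"ty": 0,"tz": 0,"hand": 0},{"ax": 0,"ay": 0,"az": 0,"tx": -0.02,"ty": 0,"tz": 0,"hand": 0}]}}

```text
time_s: 6.38
tool_pos: [0.6011, -0.0653, 0.0191]
tool_rot: [0.116, -3.139, -0.0]
wrist_force: [-2.3, 0.2, -0.6]
finger_gap: 0.0
grip_force: 0.9
```

Call:
{"api": "servo_tool", "payload": {"deltas": [{"ax": 0,"ay": 0,"az": 0,"tx": -0.02,"ty": 0,"tz": 0,"hand": 0},{"ax": 0,"ay": 0,"az": 0,"tx": -0.02,"ty": 0,"tz": 0,"hand": 0},{"ax": 0,"ay": 0,"az": 0,"tx": -0.02,"ty": 0,"tz": 0,"hand": 0}]}}

```text
time_s: 6.63
tool_pos: [0.6059, -0.0649, 0.0192]
tool_rot: [-0.116, 3.139, 0.0]
wrist_force: [-2.2, -0.2, -0.7]
finger_gap: -0.0002
grip_force: 0.9
```

Call:
{"api": "servo_tool", "payload": {"deltas": [{"ax": 0,"ay": 0,"az": 0,"tx": -0.02,"ty": 0,"tz": 0,"hand": 0},{"ax": 0,"ay": 0,"az": 0,"tx": -0.01,"ty": 0,"tz": 0,"hand": 0}]}}

```text
time_s: 6.8
tool_pos: [0.6068, -0.0648, 0.0191]
tool_rot: [0.116, -3.136, -0.0]
wrist_force: [-5.6, -0.8, 3.0]
finger_gap: 0.0001
grip_force: 3.1
```

Force is rising at the expected place, so I'll add a little more and hold.

Call:
{"api": "servo_tool", "payload": {"deltas": [{"ax": 0,"ay": 0,"az": 0,"tx": -0.02,"ty": 0,"tz": 0,"hand": 0},{"ax": 0,"ay": 0,"az": 0,"tx": -0.01,"ty": 0,"tz": 0,"hand": 0},{"ax": 0,"ay": 0,"az": 0,"tx": 0,"ty": 0,"tz": 0,"hand": 0},{"ax": 0,"ay": 0,"az": 0,"tx": 0,"ty": 0,"tz": 0,"hand": 0},{"ax": 0,"ay": 0,"az": 0,"tx": 0,"ty": 0,"tz": 0,"hand": 0}]}}

```text
time_s: 7.22
tool_pos: [0.6067, -0.0648, 0.0191]
tool_rot: [0.116, -3.132, -0.0]
wrist_force: [-8.4, -2.2, 5.3]
finger_gap: -0.0002
grip_force: 4.7
```

The row is home, with the arm stalled at rack x ≈ 0 and about 9 N. Now I'll back off, rise and go across to the right of the thumb plate.

Call:
{"api": "servo_tool", "payload": {"deltas": [{"ax": 0,"ay": 0,"az": 0,"tx": 0.05,"ty": 0,"tz": 0,"hand": 0},{"ax": 0,"ay": 0,"az": 0,"tx": 0.1,"ty": 0,"tz": 0,"hand": 0},{"ax": 0,"ay": 0,"az": 0,"tx": 0.225,"ty": 0,"tz": 0,"hand": 0},{"ax": 0,"ay": 0,"az": 0,"tx": 0,"ty": 0,"tz": -0.4,"hand": 0},{"ax": 0,"ay": 0,"az": 0,"tx": 0,"ty": 0,"tz": -0.4,"hand": 0},{"ax": 0,"ay": 0,"az": 0,"tx": 0,"ty": 0,"tz": -0.4,"hand": 0},{"ax": 0,"ay": 0,"az": 0,"tx": 0,"ty": 0,"tz": -0.2,"hand": 0},{"ax": 0,"ay": 0,"az": 0,"tx": 0,"ty": -0.4,"tz": 0,"hand": 0},{"ax": 0,"ay": 0,"az": 0,"tx": 0,"ty": -0.4,"tz": 0,"hand": 0},{"ax": 0,"ay": 0,"az": 0,"tx": 0,"ty": -0.4,"tz": 0,"hand": 0}]}}

```text
time_s: 8.05
tool_pos: [0.589, -0.1634, 0.1327]
tool_rot: [-0.118, 3.135, -0.002]
wrist_force: [0.5, -0.2, 0.1]
finger_gap: -0.0001
grip_force: 0.0
```

Call:
{"api": "servo_tool", "payload": {"deltas": [{"ax": 0,"ay": 0,"az": 0,"tx": 0,"ty": -0.4,"tz": 0,"hand": 0},{"ax": 0,"ay": 0,"az": 0,"tx": 0,"ty": -0.4,"tz": 0,"hand": 0},{"ax": 0,"ay": 0,"az": 0,"tx": 0,"ty": -0.4,"tz": 0,"hand": 0},{"ax": 0,"ay": 0,"az": 0,"tx": 0,"ty": -0.4,"tz": 0,"hand": 0},{"ax": 0,"ay": 0,"az": 0,"tx": 0,"ty": -0.2,"tz": 0,"hand": 0},{"ax": 0,"ay": 0,"az": 0,"tx": -0.375,"ty": 0,"tz": 0,"hand": 0},{"ax": 0,"ay": 0,"az": 0,"tx": 0,"ty": 0,"tz": 0,"hand": 0},{"ax": 0,"ay": 0,"az": 0,"tx": 0,"ty": 0,"tz": 0,"hand": 0}]}}

```text
time_s: 8.72
tool_pos: [0.6293, -0.3037, 0.1309]
tool_rot: [-0.116, 3.138, 0.001]
wrist_force: [0.2, 0.1, -0.3]
finger_gap: -0.0003
grip_force: 0.0
```

```bash
python3 - <<'E'
from h import *
s=manip.get_state();y=np.radians(4.1)
R=np.array([[np.cos(y),-np.sin(y)],[np.sin(y),np.cos(y)]])
print(R.T@(s["tool_pos"][:2]-[.6065,-.067]),s["tool_pos"],s["tool_rot"])
a=manip.camera("scene");t=manip.camera("top")
cv2.imwrite("pics/v4.png",np.hstack([cv2.resize(a[130:290,230:390],(400,400)),cv2.resize(t[90:250,240:400],(400,400))]))
E
```

```text
[ 0.00585366 -0.23770684] [ 0.62933411 -0.30367997  0.13086949] [-1.16258063e-01  3.13818002e+00  6.11049957e-04]
```

View pics/v4.png

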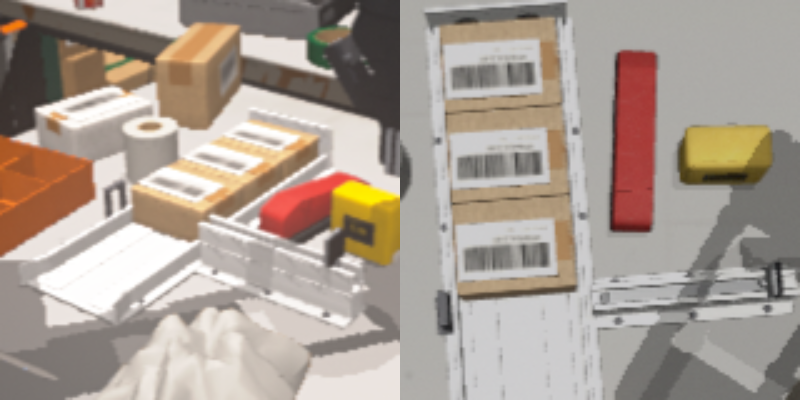

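The row sits closed up against the end stop, with the catch open at (117,200) and the thumb plate still drawn back at right-half (778,278). I'm correcting x by -5 mm, then descending.

Call:
{"api": "servo_tool", "payload": {"deltas": [{"ax": 0,"ay": 0,"az": 0,"tx": 0.07,"ty": 0,"tz": 0.3,"hand": 0},{"ax": 0,"ay": 0,"az": 0,"tx": 0,"ty": 0,"tz": 0.3,"hand": 0},{"ax": 0,"ay": 0,"az": 0,"tx": 0,"ty": 0,"tz": 0.25,"hand": 0},{"ax": 0,"ay": 0,"az": 0,"tx": 0,"ty": 0,"tz": 0.13,"hand": 0},{"ax": 0,"ay": 0,"az": 0,"tx": 0,"ty": 0,"tz": 0,"hand": 0},{"ax": 0,"ay": 0,"az": 0,"tx": 0,"ty": 0,"tz": 0,"hand": 0}]}}

```text
time_s: 9.32
tool_pos: [0.6224, -0.304, 0.053]
tool_rot: [0.116, -3.139, -0.0]
wrist_force: [-0.1, 0.4, 0.8]
finger_gap: -0.0004
grip_force: 0.0
```

Call:
{"api": "servo_tool", "payload": {"deltas": [{"ax": 0,"ay": 0,"az": 0,"tx": 0,"ty": 0.1,"tz": 0,"hand": 0},{"ax": 0,"ay": 0,"az": 0,"tx": 0,"ty": 0.1,"tz": 0,"hand": 0},{"ax": 0,"ay": 0,"az": 0,"tx": 0,"ty": 0.06,"tz": 0,"hand": 0},{"ax": 0,"ay": 0,"az": 0,"tx": 0,"ty": 0.06,"tz": 0,"hand": 0},{"ax": 0,"ay": 0,"az": 0,"tx": 0,"ty": 0.06,"tz": 0,"hand": 0},{"ax": 0,"ay": 0,"az": 0,"tx": 0,"ty": 0.06,"tz": 0,"hand": 0},{"ax": 0,"ay": 0,"az": 0,"tx": 0,"ty": 0.06,"tz": 0,"hand": 0}]}}

```text
time_s: 9.9
tool_pos: [0.6199, -0.2647, 0.0533]
tool_rot: [-0.116, 3.139, -0.002]
wrist_force: [-0.6, -2.4, 0.3]
finger_gap: -0.0002
grip_force: 1.0
```

Contact with the thumb plate at about 2.4 N, so I'll slide it shut.

Call:
{"api": "servo_tool", "payload": {"deltas": [{"ax": 0,"ay": 0,"az": 0,"tx": 0,"ty": 0.1,"tz": 0,"hand": 0},{"ax": 0,"ay": 0,"az": 0,"tx": 0,"ty": 0.1,"tz": 0,"hand": 0},{"ax": 0,"ay": 0,"az": 0,"tx": 0,"ty": 0.1,"tz": 0,"hand": 0},{"ax": 0,"ay": 0,"az": 0,"tx": 0,"ty": 0.1,"tz": 0,"hand": 0},{"ax": 0,"ay": 0,"az": 0,"tx": 0,"ty": 0.1,"tz": 0,"hand": 0},{"ax": 0,"ay": 0,"az": 0,"tx": 0,"ty": 0.1,"tz": 0,"hand": 0},{"ax": 0,"ay": 0,"az": 0,"tx": 0,"ty": 0.1,"tz": 0,"hand": 0},{"ax": 0,"ay": 0,"az": 0,"tx": 0,"ty": 0.1,"tz": 0,"hand": 0},{"ax": 0,"ay": 0,"az": 0,"tx": 0,"ty": 0.1,"tz": 0,"hand": 0},{"ax": 0,"ay": 0,"az": 0,"tx": 0,"ty": 0.1,"tz": 0,"hand": 0}]}}

```text
time_s: 10.73
tool_pos: [0.6139, -0.1839, 0.0529]
tool_rot: [-0.115, 3.139, -0.0]
wrist_force: [1.5, -0.5, 3.2]
finger_gap: -0.0004
grip_force: 1.4
```

Call:
{"api": "servo_tool", "payload": {"deltas": [{"ax": 0,"ay": 0,"az": 0,"tx": 0,"ty": 0.05,"tz": 0,"hand": 0},{"ax": 0,"ay": 0,"az": 0,"tx": 0,"ty": 0.05,"tz": 0,"hand": 0},{"ax": 0,"ay": 0,"az": 0,"tx": 0,"ty": 0.05,"tz": 0,"hand": 0},{"ax": 0,"ay": 0,"az": 0,"tx": 0,"ty": 0.05,"tz": 0,"hand": 0},{"ax": 0,"ay": 0,"az": 0,"tx": 0,"ty": 0.03,"tz": 0,"hand": 0}]}}

```text
time_s: 11.15
tool_pos: [0.6124, -0.1659, 0.0527]
tool_rot: [-0.115, 3.139, 0.0]
wrist_force: [1.6, -1.0, 2.1]
finger_gap: -0.0
grip_force: 1.1
```

Call:
{"api": "servo_tool", "payload": {"deltas": [{"ax": 0,"ay": 0,"az": 0,"tx": 0,"ty": 0.03,"tz": 0,"hand": 0},{"ax": 0,"ay": 0,"az": 0,"tx": 0,"ty": 0.03,"tz": 0,"hand": 0},{"ax": 0,"ay": 0,"az": 0,"tx": 0,"ty": 0.03,"tz": 0,"hand": 0}]}}

```text
time_s: 11.4
tool_pos: [0.6119, -0.1591, 0.0527]
tool_rot: [0.115, -3.139, -0.0]
wrist_force: [1.4, -1.2, 1.8]
finger_gap: 0.0001
grip_force: 1.1
```

Call:
{"api": "servo_tool", "payload": {"deltas": [{"ax": 0,"ay": 0,"az": 0,"tx": 0,"ty": 0.02,"tz": 0,"hand": 0},{"ax": 0,"ay": 0,"az": 0,"tx": 0,"ty": 0.02,"tz": 0,"hand": 0},{"ax": 0,"ay": 0,"az": 0,"tx": 0,"ty": 0.02,"tz": 0,"hand": 0}]}}

```text
time_s: 11.65
tool_pos: [0.6115, -0.1543, 0.0527]
tool_rot: [-0.115, 3.139, 0.0]
wrist_force: [1.4, -1.0, 1.9]
finger_gap: -0.0003
grip_force: 1.0
```

Call:
{"api": "servo_tool", "payload": {"deltas": [{"ax": 0,"ay": 0,"az": 0,"tx": 0,"ty": 0.02,"tz": 0,"hand": 0},{"ax": 0,"ay": 0,"az": 0,"tx": 0,"ty": 0.02,"tz": 0,"hand": 0},{"ax": 0,"ay": 0,"az": 0,"tx": 0,"ty": 0.02,"tz": 0,"hand": 0}]}}

```text
time_s: 11.9
tool_pos: [0.6114, -0.1505, 0.0529]
tool_rot: [-0.117, 3.139, -0.003]
wrist_force: [0.6, -6.9, 0.8]
finger_gap: -0.0002
grip_force: 3.3
```

```bash
python3 - <<'E'
from h import *
# bar across the lane? sample scene/top brightness in lane at rack x=0 vs initial
y=np.radians(4.1);R=np.array([[np.cos(y),-np.sin(y)],[np.sin(y),np.cos(y)]])
s=manip.camera("scene");s0=cv2.imread("pics/scene0.png")
i=manip.camera_info("scene");E=np.array(i["extrinsics"]);K=np.array(i["mtx"])
for yy in np.arange(-.22,.07,.01):
    w=R@[0,yy]+[.6065,-.067];o=[]
    for z in(.042,.070):
        c=E[:3,:3]@[*w,z]+E[:3,3];p=K@[c[0]/-c[2],c[1]/c[2],1];u,v=p[:2].round().astype(int);o+=[s0[v,u].tolist(),s[v,u].tolist()]
    print(round(yy,3),o)
E
```

```text
-0.22 [[212, 219, 225], [221, 226, 232], [47, 126, 159], [47, 132, 167]]
-0.21 [[136, 139, 146], [142, 146, 152], [47, 123, 154], [46, 128, 162]]
-0.2 [[201, 205, 214], [212, 216, 223], [53, 107, 132], [48, 129, 162]]
-0.19 [[174, 178, 185], [183, 186, 194], [57, 61, 69], [46, 125, 157]]
-0.18 [[158, 161, 168], [227, 229, 235], [206, 210, 220], [222, 227, 233]]
-0.17 [[188, 193, 201], [197, 202, 211], [59, 63, 70], [59, 63, 69]]
-0.16 [[237, 240, 244], [242, 245, 248], [65, 69, 84], [65, 67, 84]]
-0.15 [[207, 212, 220], [215, 220, 225], [58, 64, 138], [56, 60, 138]]
-0.14 [[185, 190, 197], [194, 199, 206], [59, 65, 162], [57, 61, 149]]
-0.13 [[232, 235, 239], [226, 229, 234], [61, 66, 167], [57, 61, 146]]
-0.12 [[202, 206, 215], [187, 192, 199], [60, 65, 154], [55, 60, 136]]
-0.11 [[182, 185, 193], [151, 155, 161], [143, 147, 153], [149, 152, 158]]
-0.1 [[209, 214, 221], [152, 156, 162], [234, 235, 240], [167, 171, 176]]
-0.09 [[223, 225, 230], [158, 162, 168], [79, 102, 126], [58, 60, 66]]
-0.08 [[203, 208, 217], [160, 164, 171], [88, 113, 138], [129, 128, 133]]
-0.07 [[211, 215, 22
[... 392 characters left out ...]
 [134, 185, 227], [187, 195, 205]]
-0.01 [[152, 159, 169], [112, 113, 119], [132, 182, 224], [163, 171, 181]]
0.0 [[160, 167, 177], [113, 114, 119], [135, 186, 229], [196, 204, 215]]
0.01 [[197, 207, 218], [180, 180, 186], [135, 185, 229], [228, 233, 240]]
0.02 [[150, 155, 164], [216, 216, 222], [137, 144, 155], [160, 168, 178]]
0.03 [[148, 153, 162], [216, 215, 222], [131, 139, 148], [136, 144, 152]]
0.04 [[158, 165, 176], [217, 216, 223], [191, 197, 207], [199, 205, 216]]
0.05 [[231, 237, 243], [205, 205, 212], [213, 219, 226], [220, 225, 232]]
0.06 [[160, 165, 175], [162, 167, 177], [212, 218, 226], [220, 224, 232]]
0.07 [[161, 165, 175], [167, 172, 181], [212, 219, 226], [220, 225, 232]]
```

The bar now shows grey right across the lane to the catch, and the force is rising (7 N). I'll press a little more, hold, then retreat.

Call:
{"api": "servo_tool", "payload": {"deltas": [{"ax": 0,"ay": 0,"az": 0,"tx": 0,"ty": 0.03,"tz": 0,"hand": 0},{"ax": 0,"ay": 0,"az": 0,"tx": 0,"ty": 0.02,"tz": 0,"hand": 0},{"ax": 0,"ay": 0,"az": 0,"tx": 0,"ty": 0,"tz": 0,"hand": 0},{"ax": 0,"ay": 0,"az": 0,"tx": 0,"ty": 0,"tz": 0,"hand": 0},{"ax": 0,"ay": 0,"az": 0,"tx": 0,"ty": 0,"tz": 0,"hand": 0}]}}

```text
time_s: 12.37
tool_pos: [0.6114, -0.1503, 0.053]
tool_rot: [-0.118, 3.138, -0.013]
wrist_force: [0.1, -12.0, -0.8]
finger_gap: 0.0003
grip_force: 5.6
```

Stalled at 12 N without moving, so the bolt is at its end. Retreating right, then up.

Call:
{"api": "servo_tool", "payload": {"deltas": [{"ax": 0,"ay": 0,"az": 0,"tx": 0,"ty": -0.1,"tz": 0,"hand": 0},{"ax": 0,"ay": 0,"az": 0,"tx": 0,"ty": -0.2,"tz": 0,"hand": 0},{"ax": 0,"ay": 0,"az": 0,"tx": 0,"ty": -0.2,"tz": 0,"hand": 0},{"ax": 0,"ay": 0,"az": 0,"tx": 0,"ty": 0,"tz": -0.4,"hand": 0},{"ax": 0,"ay": 0,"az": 0,"tx": 0,"ty": 0,"tz": -0.4,"hand": 0},{"ax": 0,"ay": 0,"az": 0,"tx": 0,"ty": -0.4,"tz": -0.2,"hand": 0},{"ax": 0,"ay": 0,"az": 0,"tx": 0,"ty": -0.4,"tz": 0,"hand": 0},{"ax": 0,"ay": 0,"az": 0,"tx": 0,"ty": -0.4,"tz": 0,"hand": 0},{"ax": 0,"ay": 0,"az": 0,"tx": 0,"ty": 0,"tz": 0,"hand": 0},{"ax": 0,"ay": 0,"az": 0,"tx": 0,"ty": 0,"tz": 0,"hand": 0}]}}

```text
time_s: 13.2
tool_pos: [0.6202, -0.2836, 0.132]
tool_rot: [0.11, -3.139, -0.002]
wrist_force: [-1.1, 1.4, -0.1]
finger_gap: -0.0
grip_force: 0.0
```

```bash
python3 - <<'E'
from h import *
t=manip.camera("top");g=t.max(2).astype(int);y=np.radians(4.1);R=np.array([[np.cos(y),-np.sin(y)],[np.sin(y),np.cos(y)]])
i=manip.camera_info("top");E=np.array(i["extrinsics"]);K=np.array(i["mtx"])
def px(x,yy,z):
    c=E[:3,:3]@[*(R@[x,yy]+[.6065,-.067]),z]+E[:3,3];p=K@[c[0]/-c[2],c[1]/c[2],1];return p[:2].round().astype(int)
print("thumb z=.075",[(round(a*1000),g[px(0,a,.075)[1],px(0,a,.075)[0]]) for a in np.arange(-.1,-.04,.003)])
print("lane y=0 z=.05",[(round(a*1000),t[px(a,0,.05)[1],px(a,0,.05)[0]].tolist()) for a in np.arange(-.02,.03,.003)])
print(manip.get_state()["wrist_force"],manip.get_state()["tool_pos"])
E
```

```text
thumb z=.075 [(-100, np.int64(204)), (-97, np.int64(204)), (-94, np.int64(203)), (-91, np.int64(203)), (-88, np.int64(204)), (-85, np.int64(204)), (-82, np.int64(204)), (-79, np.int64(203)), (-76, np.int64(203)), (-73, np.int64(190)), (-70, np.int64(65)), (-67, np.int64(31)), (-64, np.int64(162)), (-61, np.int64(168)), (-58, np.int64(146)), (-55, np.int64(177)), (-52, np.int64(176)), (-49, np.int64(177)), (-46, np.int64(176)), (-43, np.int64(176))]
lane y=0 z=.05 [(-20, [203, 202, 203]), (-17, [204, 202, 203]), (-14, [203, 202, 202]), (-11, [203, 202, 203]), (-8, [201, 201, 202]), (-5, [86, 86, 86]), (-2, [184, 184, 184]), (1, [178, 178, 178]), (4, [177, 177, 177]), (7, [115, 122, 129]), (10, [58, 75, 88]), (13, [119, 149, 171]), (16, [124, 153, 177]), (19, [109, 138, 159]), (22, [201, 200, 201]), (25, [204, 202, 203]), (28, [184, 187, 190])]
[0.65122314 0.46339964 0.34836813] [ 0.62003379 -0.28194915  0.13189768]
```

The thumb plate's outer face is at about -73 mm (shut is -74), the bar lies across the lane at x = 0, and the rear carton face is at about +11 mm.

```bash
python3 -c "
from plant import manip
print(manip.finish_job())"
```

```text
the job is handed in; nothing more can be done
None
```

I pushed the row home against the end stop, shut the bolt behind it, backed the arm clear and handed the job in; the hand-in returned no verdict, but the last picture put carton 3's rear face at about +11 mm and the thumb plate at about -73 mm (shut is -74 mm).

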